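Lay out a beam-splitter light path on the optical table

TASK

Set up the optics on the light path between the lamp and the camera: stand the platform midway between lamp and camera with the beam-splitter cube centred on top, and the lens midway between the lamp and the cube, the cube and lens square to the light and centred on its line. Turn the cube so that its white diagonal runs from its corner on the lamp's and robot's side to its corner on the camera's and far side (that sends light away from the robot), and stand the blue detector there, on the cube's far side, 80 mm from it centre to centre, its window looking squarely at the cube. Everything stands upright and released; leave the mirror mount, the screwdriver and the screw tray where they are.

Things in the scene. Friction and masses are not known exactly. Their poses are not given: they have to be found in the camera images.
- lamp_front (a point): Lamp, bolted down at the robot's right: black and silver finned cylinder lying level on a post, top 99 mm high. Point: centre of its round yellow front window, where the light leaves, 75 mm above the table. x = the way the light travels (level, towards the robot's left), y = left of that way, z up. Body runs 127 mm back from the window, 47 mm wide; its foot is 60 mm wide.
- camera_front (a point): Camera, bolted down: white 44 mm box with a black lens barrel on a post, top 97 mm high, looking back into the lamp. Point: centre of the barrel's front, 75 mm above the table, on the lamp's light axis, 360 to 400 mm from the lamp's window. x = the way the light travels. Body runs 105 mm back from the point; foot 60 mm wide.
- lens_mid (a point): Lens, loose: black upright plate 40 x 40 mm, 12 mm thick, with a round pale glass in it, on a 12.7 mm post and 46 mm round steel foot; 95 mm tall, 260 g. Point: centre of plate and glass, 75 mm above the foot's underside. x = square to the plate (lens axis; either way round is the same), y = across the plate (40 mm, flat sides to hold), z up.
- platform_mid (a point): Platform for the cube, loose: red square plate 46 x 46 mm, 12 mm thick, lying flat on a 12.7 mm post and 46 mm round steel foot; 59 mm tall, 300 g. Point: centre of the plate, 53 mm above the foot's underside, 6 mm below the plate's top face. x, y along the plate's edges, z up.
- cube_mid (a point): Beam-splitter cube, loose: black 32 mm cube, a round glass port in each side, a white diagonal line on top marking the half-silvered surface; 75 g. Point: its centre, 16 mm up. x, y square to its sides, z up; the line runs from corner (-x, +y) to corner (+x, -y). With x along or against the light's way the line is right (a half turn is the same, a quarter turn is wrong).
- detector_mid (a point): Light detector, loose: blue upright box 40 mm wide, 44 tall, 26 thick, round dark window in a steel ring on its front, brass socket on its back, on a 12.7 mm post and 46 mm round steel foot; 97 mm tall, 270 g. Point: centre of the blue box, 75 mm above the foot's underside. x = out of the window (ring's front at 19 mm), y = across the box (40 mm, flat sides to hold), z up.
- mirror_mid (a point): Mirror mount, loose, to leave alone: two bare silver upright plates 44 mm wide with a round mirror on the front and two brass knobs on the back, on a 12.7 mm post and 46 mm round steel foot; 97 mm tall. Point: on its post's line, 75 mm above its underside. x = out of the mirror.
- driver_mid (a point): Screwdriver with a green handle, 160 mm long, lying flat, to leave alone. Point: about half-way along it; x = handle to tip.
- screws_mid (a point): Open yellow plastic tray of screws, 60 x 80 x 22 mm, to leave alone. Point: its centre, 11 mm above its underside.
Not all that is in view belongs to the job. What is shaped like the part that bears camera_front but orange is not meant. What is shaped like the part that bears platform_mid but yellow is not meant.

How it is judged:
At the end, for the whole second after the job is handed in: All upright, released, still: platform mid-path (13 mm off line, 160+ mm from each end); cube on it (10 mm), lens 70-130 mm from lamp and cube (12 mm off line), both square to 0.2 rad, diagonal right; detector 60-100 mm beyond cube, aimed within 14 mm and 0.2 rad; bystanders within 25 mm (y of platform_mid in the frame of lamp_front between -0.013 and 0.013 m and horizontal distance between platform_mid and lamp_front above 0.16 m and horizontal distance between platform_mid and camera_front above 0.16 m and height (world z) of platform_mid between 0.047 and 0.059 m and angle between each of platform_mid, cube_mid, lens_mid, detector_mid's own z axis and vertical below 0.1 rad and horizontal distance between cube_mid and platform_mid below 0.01 m and y of cube_mid in the frame of lamp_front between -0.013 and 0.013 m and height (world z) of cube_mid between 0.069 and 0.081 m and angle between the x axis of each of cube_mid, lens_mid and the x axis of lamp_front, either way round below 0.2 rad and y of lens_mid in the frame of lamp_front between -0.012 and 0.012 m and x of lens_mid in the frame of lamp_front above 0.07 m and horizontal distance between lens_mid and cube_mid between 0.07 and 0.13 m and horizontal distance between lens_mid and lamp_front below 0.13 m and height (world z) of lens_mid between 0.069 and 0.081 m and x of cube_mid in the frame of detector_mid between 0.06 and 0.1 m and y of cube_mid in the frame of detector_mid between -0.014 and 0.014 m and height (world z) of detector_mid between 0.069 and 0.081 m and y of detector_mid in the frame of lamp_front below -0.045 m and angle between the x axis of detector_mid and the y axis of lamp_front, either way round below 0.2 rad and distance of each of mirror_mid, driver_mid, screws_mid from where it was at the start of the episode below 0.025 m and linear speed of each of lens, platform, cube, detector below 0.02 m/s and angular speed of each of lens, platform, cube, detector below 0.2 rad/s); the robot touches nothing.
It fails at once if the mirror mount, the screwdriver or the screw tray is shoved away or the mirror mount is tipped (distance of any of mirror_mid, driver_mid, screws_mid from where it was at the start of the episode above 0.03 m or angle between mirror_mid's own z axis and vertical above 0.35 rad).
It also fails if it takes over 99 s, if anything falls off the work surface, if the arm or the gripper's body presses on something with over 40 N, if the wrist force passes 120 N, or if a joint passes its speed limit or range.

ROBOT

A 7-joint arm with a two-finger parallel gripper is mounted at the origin on the work surface. World frame = base frame: x ahead of the robot, y to its left, z up, the work surface at z = 0. Lengths are in m, angles in rad, forces in N, time in s.
With the tool pointing down it reaches from about 0.4 to 0.875 m from the base axis. Payload 19.3 kg.
Tool frame: the origin (TCP) lies at the very end of the fingers, on their centre line; the grasp point (between the pads) lies 19 mm behind it; z points along the fingers, y is the direction in which the jaws open and shut (so a half turn about z gives the same grasp; the last joint's range is limited). The gripper opens to 85 mm and grips with 20 to 120 N. Pads are 22 mm wide; open, the fingers measure 114 mm over their backs; the gripper's body (76 mm by 85 mm) begins 54 mm behind the grasp point. The pads swing forward as they close: fully open they stand 13 mm farther back than shut.
Start: joints at [1.153, 0.521, -0.036, 1.599, 0.021, 1.021, -0.113], TCP at [0.213, -0.588, 0.231] pointing down, gripper open.
Joint ranges: [-2.91, 2.91], [-0.3, 2.13], [-1.5, 1.42], [0.17, 2.43], [-1.26, 4.41], [0.16, 1.93], [-2.52, 2.52]. Speed limits (rad/s): [1.89, 1.89, 2.39, 2.39, 3.01, 3.01, 3.01].

INTERFACE

Orientations are given as [roll, pitch, yaw] about the fixed x, y, z axes, in that order (R = Rz(yaw) Ry(pitch) Rx(roll)).
In Python, from workcell import bot gives the robot as it stands.
- The arm moves only by the tool carry_out, never from a script. Its argument "targets" is a list of rows, each a list of 7 numbers: the shift along the tool's x, y, z in mm, then the turn, a rotation vector about the tool's x, y, z in units of 6 degrees (1.0 is 6 degrees), then the closure in counts, from 0 (fully open) to 255 (shut). A call has 1 to 5 rows; each row shifts and turns the commanded pose from where the row before left it, along the tool's axes as they then stand; what a row does not reach is not made up. A row lasts 1/12 s, in which the tool goes at most 41.7 mm and 7.16 degrees, less where a joint would pass 70% of its speed; a pose out of reach is approached as far as the arm can. A call is refused whole if a number of a shift passes 41.7 or a number of a turn 1, either way. A call with a gripper value outside its range is refused whole. The fingers move at their own pace and stop on an object; "force" is the grip in N (left out, the last holds). Time passes only in rows, so rows that do not move let the fingers close. It gives the time, the measured TCP pose, the force and the opening at its end, in the units of the state.
- bot.observe(): the state, without advancing time (a new reading comes with each control period).
- bot.grab_frame(name): name is "scene" or "top" or "wrist"; returns a dict with "color" (480x640x3 uint8, red, green, blue), "z_map" (480x640 float32, m along the optical axis (not along the pixel's ray), 0 where there is no reading), "K" (3x3 intrinsics, pixels), "cam_to_world" (4x4, takes a point from camera to world coordinates); the wrist camera has in their place "T_tool_cam" (4x4, takes a point from camera to tool coordinates, whose origin is the TCP and whose axes are the flange's). Camera axes: x right, y down, z forward; pixel columns grow to the right and rows downward; lengths in m; the calibration is good to about 2 mm. A picture is of the moment at which its call begins: read the wrist's pose just before it.
- bot.job_done(): hands the job in, once; it reports no verdict.
The state is a dict: "clock": time; "qpos": joint angles; "qd": joint speeds; "joint_efforts": joint torques, N m; "position": TCP position; "tool_rot": TCP orientation; "force": force on the tool from outside, world axes, zero at the start; "moment": the same for the moment, N m; "grip_width": finger opening in m.
Only numpy, scipy, OpenCV 4.12 (cv2) and the standard library are available. Lean on these libraries where they do the work, as an engineer would, in place of code of your own. Each camera call takes 0.05 s, during which the arm holds its last target. There are 200 camera calls.

## Working session

There is one attempt and no reset: what is moved stays moved. The work goes in short steps, Python scripts to look and compute and a tool call to move; the robot and the scene stay as the last step left them, time stands still between calls to the robot, and variables do not carry over. Pictures are saved under pics/ and viewed, about 12 in all and at most 16, crops included, and the job is handed in when it is done.

Besides the shell and the picture viewer there is one more tool, called after ">>>" by a JSON object that holds its "api" and its "payload", one argument or row to a line. carry_out: Moves the arm, as the interface text tells. Its arguments: {"type":"object","properties":{"targets":{"type":"array","items":{"type":"array","items":{"type":"number"}}},"force":{"type":"number"}},"required":["targets"]}

```bash
ls; mkdir -p pics; python3 - <<'E'
from workcell import bot
import cv2,numpy as np
print(bot.observe())
for n in("scene","top"):
    f=bot.grab_frame(n); np.savez(f"{n}.npz",**f); cv2.imwrite(f"pics/{n}0.png",f["color"][:,:,::-1]); print(n,f["K"].tolist(),np.round(f["cam_to_world"],3).tolist())
E
```

```text
pics
{'clock': 0.0, 'qpos': array([ 1.15282939,  0.52202237, -0.03633301,  1.59996607,  0.02119491,
        1.02109472, -0.11280818]), 'qd': array([ 1.43556221e-03, -2.35212801e-04,  4.19724051e-04,  2.61913759e-05,
       -6.79253423e-05, -1.17798812e-03,  1.64199887e-03]), 'joint_efforts': array([ 4.70764353e-04, -9.27114415e+01,  1.98044904e+00, -3.69927120e+01,
        1.80597551e-02,  8.01047572e-03, -1.45140307e-04]), 'position': array([ 0.21286281, -0.58729722,  0.23073547]), 'tool_rot': array([-3.14048917e+00,  7.06496965e-05,  3.47750271e-01]), 'force': array([-0.22906528, -0.36634673,  0.39325029]), 'moment': array([ 0.04887645, -0.03390482, -0.04169277]), 'grip_width': 0.08561687240114159}
scene [[554.6568623809409, 0.0, 331.33695365143313], [0.0, 554.6568623809409, 243.19983057858812], [0.0, 0.0, 1.0]] [[0.084, 0.69, -0.719, 1.338], [0.996, -0.044, 0.074, -0.044], [0.019, -0.722, -0.691, 0.848], [0.0, 0.0, 0.0, 1.0]]
top [[508.48626199377946, 0.0, 322.2421605919806], [0.0, 508.48626199377946, 241.01291266561162], [0.0, 0.0, 1.0]] [[0.002, -0.992, 0.123, 0.453], [-1.0, -0.001, 0.012, 0.024], [-0.011, -0.123, -0.992, 0.992], [0.0, 0.0, 0.0, 1.0]]
```

View pics/top0.png

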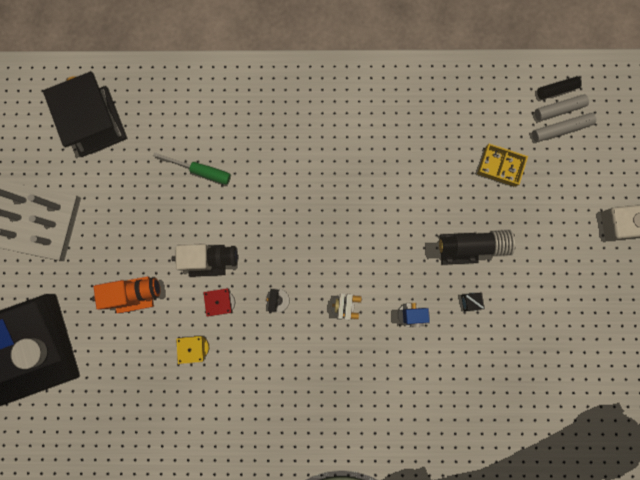

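View pics/scene0.png

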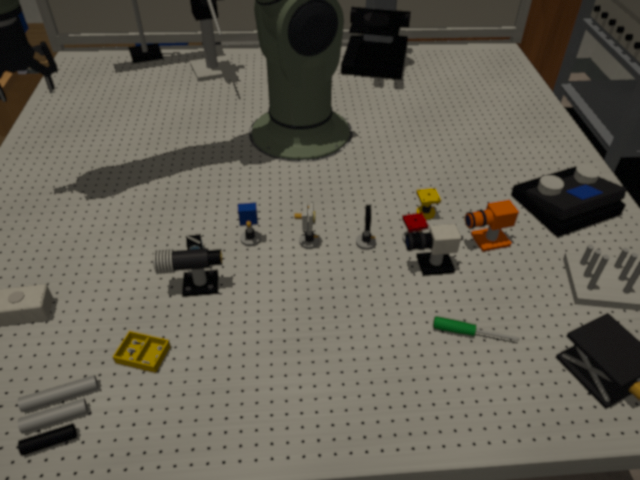

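The top view shows the lamp window near (438,245), camera front (237,257), platform (218,302), lens (275,300), mirror (348,306), detector (415,315) and cube (472,302). Next I measure them using depth and colour.

```bash
cat > h.py <<'E'
import numpy as np,cv2
def cloud(f,T=None):
    T=f["cam_to_world"] if T is None else T
    K=f["K"];z=f["z_map"];v,u=np.mgrid[:480,:640]
    p=np.stack([(u-K[0,2])/K[0,0]*z,(v-K[1,2])/K[1,1]*z,z],-1)@T[:3,:3].T+T[:3,3]
    p[z<=0]=np.nan
    return p
def rect(P):
    (c,s,a)=cv2.minAreaRect((P[:,:2]*1000).astype(np.float32)); return np.round(c,1),np.round(s,1),round(a,1)
E
python3 - <<'E'
from h import *
import cv2
f=dict(np.load("top.npz"));p=cloud(f);c=f["color"]
boxes=dict(lamp=(425,225,520,270),cam=(170,235,245,280),plat=(200,283,240,322),lens=(262,283,295,318),mirror=(332,285,366,325),det=(395,295,435,332),cube=(455,285,490,320),driver=(150,145,235,190),tray=(475,140,530,190),)
print("table z",np.nanmedian(p[300:420,250:400,2]))
for n,(a,b,d,e) in boxes.items():
    q=p[b:e,a:d].reshape(-1,3);q=q[q[:,2]>.012]
    zt=np.nanpercentile(q[:,2],98);t=q[q[:,2]>zt-.012]
    print(n,"ztop",round(zt,3),"all",*rect(q),"top",*rect(t),len(t))
x=cv2.resize(c[215:335,170:530],None,fx=2.2,fy=2.2,interpolation=cv2.INTER_CUBIC)
cv2.imwrite("pics/topc.png",x[:,:,::-1])
E
```

```text
table z -0.00022429974419269083
lamp ztop 0.098 all [ 561. -242.] [ 59.5 127.1] 2.3 top [ 562.  -241.8] [ 41.5 126.9] 1.3 1262
cam ztop 0.099 all [537.2 248.3] [ 59.3 117.6] 5.1 top [537.3 242.6] [ 44.1 104.2] 2.7 1155
plat ztop 0.062 all [455.7 227. ] [46.1 46.5] 9.0 top [455.7 227. ] [46.1 46.5] 9.0 652
lens ztop 0.098 all [459.1 120.5] [37.7 39.3] 50.8 top [459.9 121.7] [12.5 39.4] 84.0 168
mirror ztop 0.099 all [448.7  -7.9] [49.1 42.8] 83.4 top [448.3 -10.7] [43.5 42.8] 83.4 357
det ztop 0.1 all [ 434.1 -131.6] [43.2 40.4] 4.1 top [ 430.6 -131.9] [30.1 40.3] 3.7 358
cube ztop 0.035 all [ 457.8 -249.3] [32.5 33.4] 8.0 top [ 457.8 -249.4] [32.4 33.4] 8.7 320
driver ztop 0.027 all [722.4 294.8] [159.6  25.7] 70.9 top [722.1 295. ] [159.3  25.2] 71.0 547
tray ztop 0.025 all [ 725.7 -318.8] [81.1 62.7] 71.0 top [ 725.7 -318.9] [81.  62.7] 71.0 460
```

View pics/topc.png

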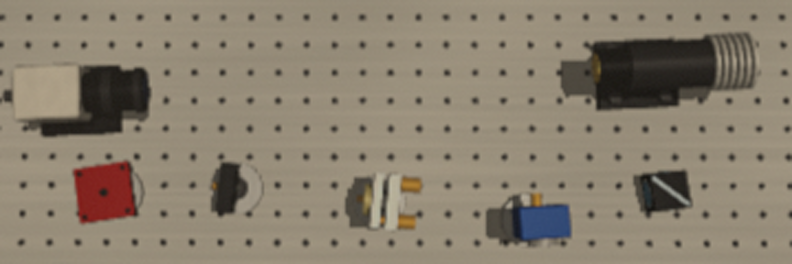

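```bash
python3 - <<'E'
from h import *
from workcell import bot
for n in("top","scene"):
    f=dict(np.load(n+".npz"));p=cloud(f);c=f["color"].astype(int);r,g,b=c[...,0],c[...,1],c[...,2]
    def m(mask,lo,hi,x0,x1,y0,y1):
        k=mask&(p[...,2]>lo)&(p[...,2]<hi)&(p[...,0]>x0)&(p[...,0]<x1)&(p[...,1]>y0)&(p[...,1]<y1);return p[k]
    t=np.ones_like(r,bool)
    print(n)
    for nm,a in dict(det=((b>r+40),.088,.11,.39,.49,-.2,-.08),lens=(t,.088,.11,.42,.5,.08,.16),plat=(r>g+40,.052,.07,.41,.5,.18,.28),cube=(t,.027,.045,.42,.5,-.29,-.21),
       lampB=(t,.08,.11,.5,.62,-.31,-.18),barrel=(t,.06,.11,.5,.6,.18,.26)).items():
        q=m(*a);print(nm,len(q),*rect(q),q[:,2].mean().round(4),q.min(0).round(4)[:2],q.max(0).round(4)[:2])
    # axis: per-slice middle of lamp
    if n=="top":
      q=m(t,.05,.11,.5,.62,-.31,-.17)
      for y0 in np.arange(-.30,-.17,.01):
        s=q[abs(q[:,1]-y0)<.005]; 
        if len(s): print(round(y0,3),(np.percentile(s[:,0],[2,98])*1e3).round(1),end=";")
      q=m(t,.05,.11,.48,.62,.18,.31)
      for y0 in np.arange(.185,.31,.01):
        s=q[abs(q[:,1]-y0)<.005]; 
        if len(s): print(round(y0,3),(np.percentile(s[:,0],[2,98])*1e3).round(1),end=";")
E
```

```text
top
det 304 [ 433.6 -130.9] [24.2 37.4] 4.3 0.0967 [ 0.4207 -0.1499] [ 0.445  -0.1117]
lens 167 [459.9 121.7] [12.5 39.4] 84.0 0.0948 [0.4408 0.1137] [0.4793 0.1292]
plat 601 [456.3 227.2] [45.  46.5] 8.8 0.0589 [0.4311 0.2024] [0.4802 0.2514]
cube 308 [ 457.7 -249.9] [32.  32.4] 8.7 0.0317 [ 0.4408 -0.2676] [ 0.4743 -0.2327]
lampB 1516 [ 562.6 -243. ] [ 45.4 125.9] 1.2 0.0909 [ 0.5406 -0.3063] [ 0.5863 -0.1803]
barrel 917 [538.  225.2] [44.2 70.6] 2.5 0.09 [0.5144 0.1896] [0.559 0.26 ]
-0.3 [541.6 586.4];-0.29 [540.6 584.7];-0.28 [540.2 584. ];-0.27 [540.9 583.8];-0.26 [542.9 580.8];-0.25 [541.8 578.6];-0.24 [541.4 578.7];-0.23 [541.1 578.8];-0.22 [541.1 579.2];-0.21 [539.6 576.7];-0.2 [543.2 576.6];-0.19 [542.9 574. ];-0.18 [543.1 571.4];0.185 [525.4 534.1];0.195 [521.2 556.7];0.205 [522.5 554.9];0.215 [480.2 555.5];0.225 [520.7 554.3];0.235 [520.5 553.1];0.245 [515.2 557.5];0.255 [514.6 556.8];0.265 [514.1 556.7];0.275 [513.7 557. ];0.285 [513.2 555.4];0.295 [513.4 555.1];0.305 [529.8 539.2];scene
det 160 [ 435.8 -131.6] [26.9 35.6] 6.6 0.0956 [ 0.4211 -0.1502] [ 0.4507 -0.1142]
lens 86 [461.7 122.3] [10.7 43.4] 82.6 0.0942 [0.4406 0.1146] [0.4839 0.1296]
plat 329 [457.5 227.4] [50.6 47.3] 9.3 0.0584 [0.4311 0.202 ] [0.4863 0.2505]
cube 176 [ 459.8 -249.4] [36.3 31.6] 6.5 0.0314 [ 0.4409 -0.2665] [ 0.478  -0.2324]
lampB 1032 [ 563.8 -243.3] [ 45.8 127.6] 2.9 0.09 [ 0.5413 -0.3066] [ 0.5894 -0.18  ]
barrel 751 [541.3 225.3] [45.5 71. ] 4.0 0.0849 [0.5162 0.1898] [0.5628 0.2599]
```

>>> {"api": "carry_out", "payload": {
  "targets": [
    [0, -20, 0, 0, 0, 0, 0],
    [0, -20, 0, 0, 0, 0, 0],
    [0, -20, 0, 0, 0, 0, 0],
    [0, -20, 0, 0, 0, 0, 0],
    [0, 0, 0, 0, 0, 0, 0]
  ]
}}

```text
clock: 0.52
position: [0.1845, -0.5096, 0.2312]
tool_rot: [-3.14, 0.0, 0.348]
force: [0.1, -0.8, 0.5]
grip_width: 0.0854
```

>>> {"api": "carry_out", "payload": {
  "targets": [
    [28, -21, 0, 0, 0, 0, 0],
    [28, -21, 0, 0, 0, 0, 0],
    [28, -21, 0, 0, 0, 0, 0],
    [28, -21, 0, 0, 0, 0, 0],
    [28, -21, 0, 0, 0, 0, 0]
  ]
}}

```text
clock: 0.93
position: [0.2822, -0.3646, 0.2313]
tool_rot: [-3.142, 0.0, 0.347]
force: [1.0, -0.8, -0.0]
grip_width: 0.0856
```

>>> {"api": "carry_out", "payload": {
  "targets": [
    [28, -21, 0, 0, 0, 0, 0],
    [28, -21, 0, 0, 0, 0, 0],
    [28, -21, 0, 0, 0, 0, 0],
    [28, -21, 0, 0, 0, 0, 0],
    [28, -21, 0, 0, 0, 0, 0]
  ]
}}

```text
clock: 1.35
position: [0.3781, -0.218, 0.2313]
tool_rot: [3.142, -0.0, 0.348]
force: [1.0, -1.2, -0.6]
grip_width: 0.0854
```

>>> {"api": "carry_out", "payload": {
  "targets": [
    [28, -21, 0, 0, 0, 0, 0],
    [28, -21, 0, 0, 0, 0.9, 0],
    [28, -21, 0, 0, 0, 0.9, 0],
    [0, 0, 0, 0, 0, 0.8, 0],
    [0, 0, 0, 0, 0, 0, 0]
  ]
}}

```text
clock: 1.77
position: [0.4385, -0.132, 0.2311]
tool_rot: [-3.141, 0.0, 0.074]
force: [-0.7, -1.4, -0.0]
grip_width: 0.0856
```

```bash
cat >> h.py <<'E'
def wrist(png=None):
    from workcell import bot
    from scipy.spatial.transform import Rotation as R
    s=bot.observe();f=bot.grab_frame("wrist")
    T=np.eye(4);T[:3,:3]=R.from_euler("xyz",s["tool_rot"]).as_matrix();T[:3,3]=s["position"]
    p=cloud(f,T@f["T_tool_cam"])
    if png: cv2.imwrite(png,f["color"][:,:,::-1])
    print("tcp",s["position"].round(4),"yaw",np.degrees(s["tool_rot"][2]).round(1))
    return f["color"].astype(int),p
def band(p,lo,hi,x0,x1,y0,y1,mask=True):
    q=p[mask&(p[...,2]>lo)&(p[...,2]<hi)&(p[...,0]>x0)&(p[...,0]<x1)&(p[...,1]>y0)&(p[...,1]<y1)]
    print(len(q),*(rect(q) if len(q)>5 else ""),"z",q[:,2].mean().round(4) if len(q) else "")
    return q
E
python3 - <<'E'
from h import *
c,p=wrist("pics/w1.png")
band(p,.088,.11,.39,.49,-.2,-.08,c[...,2]>c[...,0]+40)
band(p,.088,.11,.39,.49,-.2,-.08)
E
```

```text
tcp [ 0.4385 -0.132   0.2311] yaw 4.3
1630 [ 434.4 -130.2] [24.6 36.7] 3.4 z 0.0962
2041 [ 434.  -130.8] [26.4 39.5] 3.8 z 0.0958
```

View pics/w1.png

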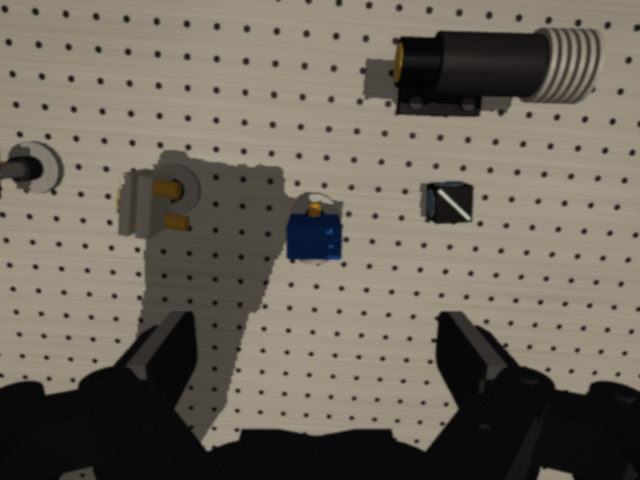

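Wrist view: detector at (315,238) with its socket on the far side, so the window already faces the robot. The cube diagonal is also the right way round. I'll go down and grip.

>>> {"api": "carry_out", "payload": {
  "targets": [
    [-4.5, -1, 30, 0, 0, 0, 0],
    [0, 0, 36, 0, 0, 0, 0],
    [0, 0, 36, 0, 0, 0, 0],
    [0, 0, 36, 0, 0, 0, 0],
    [0, 0, 30, 0, 0, 0, 0]
  ],
  "force": 50
}}

```text
clock: 2.23
position: [0.4319, -0.1339, 0.0614]
tool_rot: [-3.141, 0.001, 0.077]
force: [0.6, -0.7, -0.8]
grip_width: 0.0852
```

>>> {"api": "carry_out", "payload": {
  "targets": [
    [0, 0, 8, 0, 0, 0, 0],
    [0, 0, 0, 0, 0, 0, 60],
    [0, 0, 0, 0, 0, 0, 110],
    [0, 0, 0, 0, 0, 0, 160],
    [0, 0, 0, 0, 0, 0, 255]
  ]
}}

```text
clock: 2.65
position: [0.4339, -0.1333, 0.0569]
tool_rot: [3.141, -0.003, 0.076]
force: [-0.5, 0.9, 5.1]
grip_width: 0.0397
```

>>> {"api": "carry_out", "payload": {
  "targets": [
    [0, 0, 0, 0, 0, 0, 255],
    [0, 0, 0, 0, 0, 0, 255],
    [0, 0, 0, 0, 0, 0, 255],
    [0, 0, 0, 0, 0, 0, 255],
    [0, 0, 0, 0, 0, 0, 255]
  ]
}}

```text
clock: 3.07
position: [0.434, -0.1332, 0.0567]
tool_rot: [3.141, -0.003, 0.076]
force: [-1.4, 0.9, 13.9]
grip_width: 0.0398
```

>>> {"api": "carry_out", "payload": {
  "targets": [
    [0, 0, -15, 0, 0, 0, 255],
    [0, 0, -15, 0, 0, 0, 255],
    [20, -12, 0, 0, 0, 0, 255],
    [31, -19.4, 0, 0, 0, 0, 255],
    [31, -19.4, 0, 0, 0, 0, 255]
  ]
}}

```text
clock: 3.48
position: [0.5119, -0.0761, 0.0866]
tool_rot: [3.141, -0.001, 0.074]
force: [0.9, -1.0, -3.6]
grip_width: 0.0392
```

>>> {"api": "carry_out", "payload": {
  "targets": [
    [31, -19.4, 0, 0, 0, 0, 255],
    [31, -19.4, 0, 0, 0, 0, 255],
    [31, -19.4, 0, 0, 0, 0, 255],
    [20, -12, 0, 0, 0, 0, 255],
    [10, -6.4, 0, 0, 0, 0.2, 255]
  ]
}}

```text
clock: 3.9
position: [0.6301, 0.0125, 0.086]
tool_rot: [-3.14, -0.002, 0.058]
force: [-1.4, -0.9, -3.1]
grip_width: 0.0394
```

>>> {"api": "carry_out", "payload": {
  "targets": [
    [0, 0, 0, 0, 0, 0, 255],
    [0, 0, 0, 0, 0, 0, 255]
  ]
}}

```text
clock: 4.07
position: [0.6277, 0.0098, 0.0855]
tool_rot: [3.142, 0.0, 0.056]
force: [-0.5, -0.4, -2.8]
grip_width: 0.0394
```

>>> {"api": "carry_out", "payload": {
  "targets": [
    [1.5, 0, 14, 0, 0, 0, 255],
    [0, 0, 10, 0, 0, 0, 255],
    [0, 0, 3, 0, 0, 0, 255],
    [0, 0, 2, 0, 0, 0, 255],
    [0, 0, 0, 0, 0, 0, 255]
  ]
}}

```text
clock: 4.48
position: [0.6285, 0.0097, 0.0564]
tool_rot: [-3.141, 0.001, 0.054]
force: [-7.1, 3.1, 13.8]
grip_width: 0.0398
```

>>> {"api": "carry_out", "payload": {
  "targets": [
    [0, 0, 0, 0, 0, 0, 110],
    [0, 0, 0, 0, 0, 0, 80],
    [0, 0, 0, 0, 0, 0, 50],
    [0, 0, 0, 0, 0, 0, 50],
    [0, 0, -20, 0, 0, 0, 50]
  ]
}}

```text
clock: 4.9
position: [0.6274, 0.0094, 0.0733]
tool_rot: [3.142, 0.005, 0.055]
force: [-0.4, 0.2, -0.7]
grip_width: 0.0685
```

>>> {"api": "carry_out", "payload": {
  "targets": [
    [0, 0, -36, 0, 0, 0, 20],
    [0, 0, -36, 0, 0, 0, 0],
    [0, 0, -36, 0, 0, 0, 0],
    [0, 0, -36, 0, 0, 0, 0],
    [0, 0, 0, 0, 0, 0, 0]
  ]
}}

```text
clock: 5.32
position: [0.6319, 0.0097, 0.2273]
tool_rot: [-3.141, -0.009, 0.054]
force: [1.1, 0.3, 0.4]
grip_width: 0.0853
```

>>> {"api": "carry_out", "payload": {
  "targets": [
    [-28, -20, 0, 0, 0, 0, 0],
    [-28, -20, 0, 0, 0, 0, 0],
    [-28, -20, 0, 0, 0, 0, 0],
    [-28, -20, 0, 0, 0, 0, 0],
    [-28, -20, 0, 0, 0, 0, 0]
  ]
}}

```text
clock: 5.73
position: [0.4826, 0.1023, 0.2202]
tool_rot: [3.142, -0.0, 0.054]
force: [0.7, 0.1, -0.2]
grip_width: 0.0853
```

>>> {"api": "carry_out", "payload": {
  "targets": [
    [-24, -20, 0, 0, 0, 0, 0],
    [0, 0, 0, 0, 0, -0.96, 0],
    [0, 0, 0, 0, 0, -0.96, 0],
    [0, 0, 0, 0, 0, -0.96, 0],
    [0, 0, 0, 0, 0, -0.96, 0]
  ]
}}

```text
clock: 6.15
position: [0.459, 0.1206, 0.2203]
tool_rot: [3.141, -0.0, 0.462]
force: [0.4, -0.3, -0.1]
grip_width: 0.0851
```

>>> {"api": "carry_out", "payload": {
  "targets": [
    [0, 0, 0, 0, 0, -0.96, 0],
    [0, 0, 0, 0, 0, -0.96, 0],
    [0, 0, 0, 0, 0, -0.96, 0],
    [0, 0, 0, 0, 0, -0.96, 0],
    [0, 0, 0, 0, 0, -0.96, 0]
  ]
}}

```text
clock: 6.57
position: [0.459, 0.1204, 0.2202]
tool_rot: [3.141, -0.0, 0.964]
force: [-0.4, -0.2, -0.0]
grip_width: 0.0856
```

>>> {"api": "carry_out", "payload": {
  "targets": [
    [0, 0, 0, 0, 0, -0.96, 0],
    [0, 0, 0, 0, 0, -0.96, 0],
    [0, 0, 0, 0, 0, -0.96, 0],
    [0, 0, 0, 0, 0, -0.96, 0],
    [0, 0, 0, 0, 0, -0.96, 0]
  ]
}}

```text
clock: 6.98
position: [0.459, 0.1204, 0.2202]
tool_rot: [3.142, -0.0, 1.467]
force: [0.2, 0.6, 0.1]
grip_width: 0.0856
```

>>> {"api": "carry_out", "payload": {
  "targets": [
    [0, 0, 0, 0, 0, 0, 0],
    [0, 0, 0, 0, 0, 0, 0]
  ]
}}

```text
clock: 7.15
position: [0.4591, 0.1203, 0.2202]
tool_rot: [-3.142, -0.0, 1.458]
force: [-1.0, 0.7, 0.8]
grip_width: 0.0853
```

```bash
python3 - <<'E'
from h import *
c,p=wrist("pics/w2.png")
print("lens");band(p,.085,.11,.42,.5,.08,.16)
print("plat");band(p,.052,.07,.41,.5,.18,.28,c[...,0]>c[...,1]+40)
E
```

```text
tcp [0.4591 0.1203 0.2202] yaw 83.6
lens
1151 [461.3 123.9] [12.7 39.7] 84.1 z 0.0937
plat
4169 [457.3 228.9] [44.9 45.3] 8.6 z 0.0582
```

>>> {"api": "carry_out", "payload": {
  "targets": [
    [2.6, 1.2, 30, 0, 0, 0, 0],
    [0, 0, 36, 0, 0, 0, 0],
    [0, 0, 36, 0, 0, 0, 0],
    [0, 0, 36, 0, 0, 0, 0],
    [0, 0, 18, 0, 0, 0, 0]
  ]
}}

```text
clock: 7.62
position: [0.459, 0.1226, 0.061]
tool_rot: [-3.138, 0.001, 1.459]
force: [-1.0, 0.1, -0.0]
grip_width: 0.0851
```

>>> {"api": "carry_out", "payload": {
  "targets": [
    [0, 0, 8, 0, 0, 0, 0],
    [0, 0, 0, 0, 0, 0, 60],
    [0, 0, 0, 0, 0, 0, 110],
    [0, 0, 0, 0, 0, 0, 160],
    [0, 0, 0, 0, 0, 0, 255]
  ]
}}

```text
clock: 8.03
position: [0.4613, 0.1231, 0.0576]
tool_rot: [3.14, -0.001, 1.461]
force: [-10.4, 0.2, 23.5]
grip_width: 0.0391
```

>>> {"api": "carry_out", "payload": {
  "targets": [
    [0, 0, 0, 0, 0, 0, 255],
    [0, 0, 0, 0, 0, 0, 255],
    [0, 0, 0, 0, 0, 0, 255],
    [0, 0, -15, 0, 0, 0, 255],
    [0, 0, -15, 0, 0, 0, 255]
  ]
}}

```text
clock: 8.45
position: [0.4604, 0.1229, 0.0872]
tool_rot: [-3.141, 0.0, 1.462]
force: [-0.9, 0.2, -1.9]
grip_width: 0.0395
```

>>> {"api": "carry_out", "payload": {
  "targets": [
    [0, 0, 0, 0, 0, -0.8, 255],
    [0, 0, 0, 0, 0, -0.7, 255],
    [0, 0, 0, 0, 0, 0, 255]
  ]
}}

```text
clock: 8.7
position: [0.461, 0.1228, 0.0873]
tool_rot: [3.14, -0.0, 1.622]
force: [0.5, 0.1, -3.5]
grip_width: 0.0393
```

>>> {"api": "carry_out", "payload": {
  "targets": [
    [-1, 20, 0, 0, 0, 0, 255],
    [-2, 32, 0, 0, 0, 0, 255],
    [-2, 32, 0, 0, 0, 0, 255],
    [-10, 9, 0, 0, 0, 0, 255],
    [-29, -1.6, 0, 0, 0, 0, 255]
  ]
}}

```text
clock: 9.12
position: [0.5564, 0.0869, 0.0868]
tool_rot: [3.139, -0.003, 1.619]
force: [-0.8, 0.5, -2.4]
grip_width: 0.039
```

>>> {"api": "carry_out", "payload": {
  "targets": [
    [-30, -1.6, 0, 0, 0, 0, 255],
    [-30, -1.6, 0, 0, 0, 0, 255],
    [-30, -1.6, 0, 0, 0, 0, 255],
    [-30, -1.6, 0, 0, 0, 0, 255],
    [-30, -1.6, 0, 0, 0, 0, 255]
  ]
}}

```text
clock: 9.53
position: [0.553, -0.0684, 0.0868]
tool_rot: [3.141, 0.0, 1.616]
force: [0.8, -1.0, -2.2]
grip_width: 0.0395
```

>>> {"api": "carry_out", "payload": {
  "targets": [
    [-20, -1.4, 0, 0, 0, 0, 255],
    [0, 0, 0, 0, 0, 0, 255],
    [0, 0, 0, 0, 0, 0, 255]
  ]
}}

```text
clock: 9.78
position: [0.5526, -0.0881, 0.0866]
tool_rot: [3.141, 0.0, 1.614]
force: [0.1, 1.4, -2.6]
grip_width: 0.0391
```

>>> {"api": "carry_out", "payload": {
  "targets": [
    [1, 1.5, 14, 0, 0, 0, 255],
    [0, 0, 10, 0, 0, 0, 255],
    [0, 0, 3, 0, 0, 0, 255],
    [0, 0, 2, 0, 0, 0, 255],
    [0, 0, 0, 0, 0, 0, 255]
  ]
}}

```text
clock: 10.2
position: [0.5533, -0.0846, 0.0576]
tool_rot: [-3.139, 0.0, 1.62]
force: [-11.5, 0.7, 24.0]
grip_width: 0.0394
```

>>> {"api": "carry_out", "payload": {
  "targets": [
    [0, 0, 0, 0, 0, 0, 110],
    [0, 0, 0, 0, 0, 0, 80],
    [0, 0, 0, 0, 0, 0, 50],
    [0, 0, 0, 0, 0, 0, 50],
    [0, 0, -20, 0, 0, 0, 50]
  ]
}}

```text
clock: 10.62
position: [0.5525, -0.0853, 0.0747]
tool_rot: [-3.137, -0.001, 1.62]
force: [-1.1, -0.7, 0.2]
grip_width: 0.0685
```

>>> {"api": "carry_out", "payload": {
  "targets": [
    [0, 0, -36, 0, 0, 0, 20],
    [0, 0, -36, 0, 0, 0, 0],
    [0, 0, -36, 0, 0, 0, 0],
    [0, 0, -20, 0, 0, 0, 0],
    [0, 0, 0, 0, 0, 0, 0]
  ]
}}

```text
clock: 11.03
position: [0.556, -0.0857, 0.2096]
tool_rot: [3.136, 0.001, 1.619]
force: [-0.1, 0.5, -0.2]
grip_width: 0.0851
```

```bash
python3 - <<'E'
from h import *
c,p=wrist("pics/w3.png")
print("lens");band(p,.085,.11,.5,.61,-.13,-.05)
print("det");band(p,.085,.11,.58,.68,-.04,.06)
E
```

```text
tcp [ 0.556  -0.0857  0.2096] yaw 92.7
lens
1229 [553.8 -83.7] [40.  12.2] 3.1 z 0.0936
det
3506 [625.1  10.4] [32.4 40.2] 2.5 z 0.0951
```

View pics/w3.png

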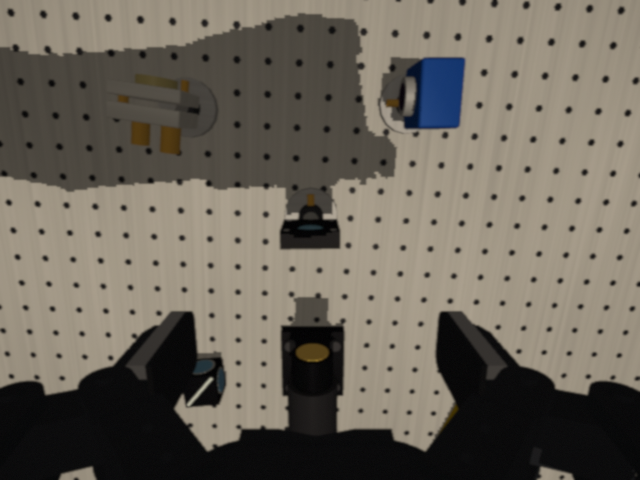

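>>> {"api": "carry_out", "payload": {
  "targets": [
    [32, -8.4, 0, 0, 0, 0, 0],
    [32, -8.4, 0, 0, 0, 0, 0],
    [32, -8.4, 0, 0, 0, 0, 0],
    [32, -8.4, 0, 0, 0, 0, 0],
    [32, -8.4, 0, 0, 0, 0, 0]
  ]
}}

```text
clock: 11.5
position: [0.5033, 0.0733, 0.2043]
tool_rot: [-3.14, 0.0, 1.619]
force: [1.8, 0.3, 0.4]
grip_width: 0.0853
```

>>> {"api": "carry_out", "payload": {
  "targets": [
    [32, -8.4, 0, 0, 0, 0, 0],
    [32, -8.4, 0, 0, 0, 0, 0],
    [32, -8.4, 0, 0, 0, 0, 0],
    [32, -8.4, 0, 0, 0, 0, 0],
    [30, -8.4, 0, 0, 0, 0, 0]
  ]
}}

```text
clock: 11.92
position: [0.4537, 0.2293, 0.2043]
tool_rot: [-3.14, 0.0, 1.619]
force: [0.0, -0.3, -0.5]
grip_width: 0.0853
```

>>> {"api": "carry_out", "payload": {
  "targets": [
    [0, 0, 0, 0, 0, 1, 0],
    [0, 0, 0, 0, 0, 1, 0],
    [0, 0, 0, 0, 0, 1, 0],
    [0, 0, 0, 0, 0, 1, 0],
    [0, 0, 0, 0, 0, 1, 0]
  ]
}}

```text
clock: 12.33
position: [0.4544, 0.2277, 0.2041]
tool_rot: [-3.141, 0.001, 1.091]
force: [0.7, 0.2, -0.1]
grip_width: 0.0855
```

>>> {"api": "carry_out", "payload": {
  "targets": [
    [0, 0, 0, 0, 0, 1, 0],
    [0, 0, 0, 0, 0, 1, 0],
    [0, 0, 0, 0, 0, 1, 0],
    [0, 0, 0, 0, 0, 1, 0],
    [0, 0, 0, 0, 0, 1, 0]
  ]
}}

```text
clock: 12.75
position: [0.4545, 0.2276, 0.2042]
tool_rot: [-3.141, 0.002, 0.567]
force: [-0.1, 0.5, -0.7]
grip_width: 0.0852
```

>>> {"api": "carry_out", "payload": {
  "targets": [
    [0, 0, 0, 0, 0, 1, 30],
    [0, 0, 0, 0, 0, 1, 30],
    [0, 0, 0, 0, 0, 1, 30],
    [0, 0, 0, 0, 0, 1, 30],
    [0, 0, 0, 0, 0, 0, 30]
  ]
}}

```text
clock: 13.17
position: [0.4545, 0.2277, 0.2043]
tool_rot: [3.141, 0.001, 0.148]
force: [0.9, -0.0, 0.4]
grip_width: 0.0754
```

```bash
python3 - <<'E'
from h import *
c,p=wrist("pics/w4.png")
print("plat");band(p,.052,.07,.41,.5,.18,.28,c[...,0]>c[...,1]+40)
print("lamp/cam");band(p,.06,.11,.5,.6,.18,.26)
E
```

```text
tcp [0.4545 0.2277 0.2043] yaw 8.5
plat
3563 [457.3 228.8] [46.4 44.8] 9.0 z 0.0581
lamp/cam
7131 [539.5 226.4] [44.  68.6] 2.3 z 0.0909
```

View pics/w4.png

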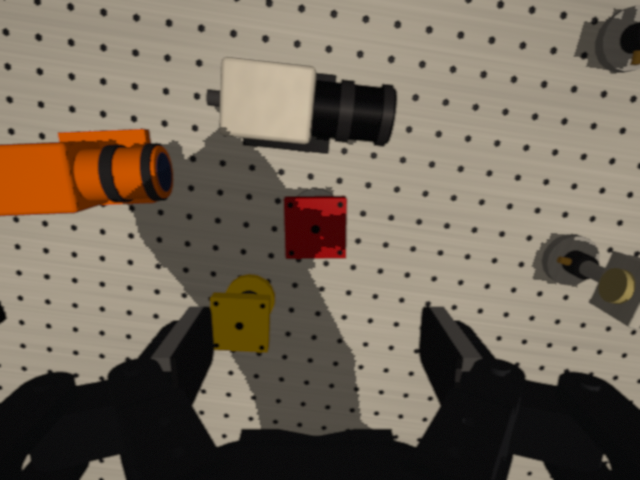

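>>> {"api": "carry_out", "payload": {
  "targets": [
    [2.4, 0, 30, 0, 0, 0, 30],
    [0, 0, 38, 0, 0, 0, 30],
    [0, 0, 38, 0, 0, 0, 30],
    [0, 0, 34, 0, 0, 0, 30],
    [0, 0, 20, 0, 0, 0, 30]
  ]
}}

```text
clock: 13.63
position: [0.4556, 0.2274, 0.0416]
tool_rot: [3.141, 0.004, 0.158]
force: [-0.7, -0.3, -0.8]
grip_width: 0.0753
```

>>> {"api": "carry_out", "payload": {
  "targets": [
    [0, 0, 8, 0, 0, 0, 30],
    [0, 0, 0, 0, 0, 0, 60],
    [0, 0, 0, 0, 0, 0, 100],
    [0, 0, 0, 0, 0, 0, 140],
    [0, 0, 0, 0, 0, 0, 255]
  ]
}}

```text
clock: 14.05
position: [0.4581, 0.2286, 0.0388]
tool_rot: [-3.141, -0.002, 0.153]
force: [0.1, -0.1, -2.0]
grip_width: 0.0448
```

>>> {"api": "carry_out", "payload": {
  "targets": [
    [0, 0, 0, 0, 0, 0, 255],
    [0, 0, 0, 0, 0, 0, 255],
    [0, 0, 0, 0, 0, 0, 255],
    [0, 0, -15, 0, 0, 0, 255],
    [0, 0, -15, 0, 0, 0, 255]
  ]
}}

```text
clock: 14.47
position: [0.4571, 0.2281, 0.068]
tool_rot: [3.141, 0.0, 0.153]
force: [0.0, 0.0, -1.8]
grip_width: 0.0444
```

>>> {"api": "carry_out", "payload": {
  "targets": [
    [0, 0, 0, 0, 0, 0.5, 255],
    [0, 0, 0, 0, 0, 0.4, 255],
    [0, 0, 0, 0, 0, 0, 255]
  ]
}}

```text
clock: 14.72
position: [0.4577, 0.2283, 0.0682]
tool_rot: [-3.141, -0.001, 0.057]
force: [0.4, -0.2, -3.2]
grip_width: 0.0446
```

>>> {"api": "carry_out", "payload": {
  "targets": [
    [-1, 20, 0, 0, 0, 0, 255],
    [-2, 32, 0, 0, 0, 0, 255],
    [-2, 32, 0, 0, 0, 0, 255],
    [-1.7, 34, 0, 0, 0, 0, 255],
    [20, 25, 0, 0, 0, 0, 255]
  ]
}}

```text
clock: 15.13
position: [0.4759, 0.0833, 0.0674]
tool_rot: [3.14, 0.003, 0.061]
force: [2.0, 1.1, -1.6]
grip_width: 0.0451
```

>>> {"api": "carry_out", "payload": {
  "targets": [
    [20, 25, 0, 0, 0, 0, 255],
    [20, 25, 0, 0, 0, 0, 255],
    [16, 22, 0, 0, 0, 0, 255],
    [9.6, 12.8, 0, 0, 0, 0, 255],
    [0, 0, 0, 0, 0, 0, 255]
  ]
}}

```text
clock: 15.55
position: [0.5513, 0.0018, 0.0675]
tool_rot: [3.14, -0.001, 0.056]
force: [-0.9, 0.6, -3.1]
grip_width: 0.0448
```

>>> {"api": "carry_out", "payload": {
  "targets": [
    [0, 0, 0, 0, 0, 0, 255]
  ]
}}

```text
clock: 15.63
position: [0.5495, 0.0047, 0.0674]
tool_rot: [-3.142, -0.0, 0.059]
force: [-0.3, 0.3, -2.7]
grip_width: 0.0454
```

>>> {"api": "carry_out", "payload": {
  "targets": [
    [0.5, 0, 14, 0, 0, 0, 255],
    [0, 0, 10, 0, 0, 0, 255],
    [0, 0, 3, 0, 0, 0, 255],
    [0, 0, 2, 0, 0, 0, 255],
    [0, 0, 0, 0, 0, 0, 255]
  ]
}}

```text
clock: 16.05
position: [0.5493, 0.0062, 0.0388]
tool_rot: [3.142, 0.001, 0.06]
force: [-0.7, -0.4, -1.9]
grip_width: 0.0449
```

>>> {"api": "carry_out", "payload": {
  "targets": [
    [0, 0, 0, 0, 0, 0, 100],
    [0, 0, 0, 0, 0, 0, 80],
    [0, 0, 0, 0, 0, 0, 60],
    [0, 0, 0, 0, 0, 0, 60],
    [0, 0, -20, 0, 0, 0, 60]
  ]
}}

```text
clock: 16.47
position: [0.5483, 0.0055, 0.056]
tool_rot: [-3.141, 0.004, 0.059]
force: [-0.7, 0.0, -1.0]
grip_width: 0.0653
```

>>> {"api": "carry_out", "payload": {
  "targets": [
    [0, 0, -36, 0, 0, 0, 40],
    [0, 0, -36, 0, 0, 0, 0],
    [0, 0, -36, 0, 0, 0, 0],
    [0, 0, -36, 0, 0, 0, 0],
    [0, 0, 0, 0, 0, 0, 0]
  ]
}}

```text
clock: 16.88
position: [0.5525, 0.0058, 0.2087]
tool_rot: [3.142, -0.009, 0.059]
force: [1.0, -0.6, -0.5]
grip_width: 0.0855
```

```bash
python3 - <<'E'
from h import *
c,p=wrist("pics/w5.png")
R=c[...,0]>c[...,1]+40
print("plat");band(p,.052,.07,.5,.6,-.05,.06,R)
print("lens");band(p,.085,.11,.5,.61,-.13,-.05)
print("det");band(p,.085,.11,.58,.68,-.04,.06,c[...,2]>c[...,0]+40)
E
```

```text
tcp [0.5525 0.0058 0.2087] yaw 3.4
plat
3401 [549.    6.3] [45.8 45.3] 3.5 z 0.0581
lens
1323 [553.6 -84.2] [40.7 13. ] 3.4 z 0.0933
det
2708 [628.   10.6] [25.2 38.9] 3.4 z 0.0961
```

>>> {"api": "carry_out", "payload": {
  "targets": [
    [-13.5, 31, 0, 0, 0, 0, 0],
    [-13.5, 31, 0, 0, 0, 0, 0],
    [-13.5, 31, 0, 0, 0, 0, 0],
    [-13.5, 31, 0, 0, 0, 0, 0],
    [-13.5, 31, 0, 0, 0, 0, 0]
  ]
}}

```text
clock: 17.35
position: [0.4905, -0.1545, 0.2016]
tool_rot: [-3.141, 0.001, 0.059]
force: [1.1, -0.2, -0.1]
grip_width: 0.0855
```

>>> {"api": "carry_out", "payload": {
  "targets": [
    [-13.5, 31, 0, 0, 0, 0, 0],
    [-13.5, 31, 0, 0, 0, 0, 0],
    [-13.5, 31, 0, 0, 0, 0, 0],
    [0, 0, 0, 0, 0, -0.9, 0],
    [0, 0, 0, 0, 0, 0, 0]
  ]
}}

```text
clock: 17.77
position: [0.4555, -0.25, 0.2015]
tool_rot: [-3.141, 0.001, 0.154]
force: [0.2, 1.3, 0.2]
grip_width: 0.0854
```

>>> {"api": "carry_out", "payload": {
  "targets": [
    [0, 0, 0, 0, 0, 0, 60]
  ]
}}

```text
clock: 17.85
position: [0.4565, -0.2481, 0.2017]
tool_rot: [-3.141, 0.001, 0.151]
force: [1.4, 1.0, 0.3]
grip_width: 0.0753
```

```bash
python3 - <<'E'
from h import *
c,p=wrist("pics/w6.png")
print("cube");band(p,.027,.045,.42,.5,-.29,-.21)
E
```

```text
tcp [ 0.4565 -0.2481  0.2017] yaw 8.6
cube
1620 [ 459.2 -248.9] [32.4 32. ] 7.7 z 0.0311
```

```bash
python3 - <<'E'
from workcell import bot
print(bot.grab_frame("wrist")["T_tool_cam"].round(3))
E
```

```text
[[ 0.    -0.963 -0.269  0.069]
 [ 1.     0.    -0.001 -0.   ]
 [ 0.001 -0.269  0.963 -0.142]
 [ 0.     0.     0.     1.   ]]
```

>>> {"api": "carry_out", "payload": {
  "targets": [
    [2.2, 0, 34, 0, 0, 0, 60],
    [0, 0, 38, 0, 0, 0, 60],
    [0, 0, 38, 0, 0, 0, 60],
    [0, 0, 38, 0, 0, 0, 60],
    [0, 0, 28, 0, 0, 0, 60]
  ]
}}

```text
clock: 18.37
position: [0.4584, -0.2465, 0.0236]
tool_rot: [-3.14, 0.001, 0.153]
force: [-0.3, -0.3, -0.3]
grip_width: 0.065
```

>>> {"api": "carry_out", "payload": {
  "targets": [
    [0, 0, 12, 0, 0, 0, 60],
    [0, 0, 6, 0, 0, 0, 60],
    [0, 0, 0, 0, 0, 0, 90],
    [0, 0, 0, 0, 0, 0, 130],
    [0, 0, 0, 0, 0, 0, 170]
  ],
  "force": 40
}}

```text
clock: 18.78
position: [0.4598, -0.2485, 0.0099]
tool_rot: [3.14, -0.002, 0.153]
force: [1.3, -2.2, 1.6]
grip_width: 0.0318
```

>>> {"api": "carry_out", "payload": {
  "targets": [
    [0, 0, 0, 0, 0, 0, 255],
    [0, 0, 0, 0, 0, 0, 255],
    [0, 0, 0, 0, 0, 0, 255],
    [0, 0, 0, 0, 0, 0, 255],
    [0, 0, -5, 0, 0, 0, 255]
  ]
}}

```text
clock: 19.2
position: [0.4592, -0.2483, 0.0143]
tool_rot: [3.141, -0.001, 0.153]
force: [-0.9, 0.3, -0.1]
grip_width: 0.0312
```

>>> {"api": "carry_out", "payload": {
  "targets": [
    [0, 0, -25, 0, 0, 0, 255],
    [0, 0, -36, 0, 0, 0, 255],
    [0, 0, -36, 0, 0, 0, 255],
    [0, 0, -36, 0, 0, 0, 255],
    [0, 0, -20, 0, 0, 0.9, 255]
  ]
}}

```text
clock: 19.62
position: [0.4597, -0.2487, 0.1713]
tool_rot: [3.139, -0.004, 0.06]
force: [0.3, -0.1, -1.4]
grip_width: 0.0312
```

>>> {"api": "carry_out", "payload": {
  "targets": [
    [10, -24, 0, 0, 0, 0, 255],
    [13.5, -32, 0, 0, 0, 0, 255],
    [13.5, -32, 0, 0, 0, 0, 255],
    [13.5, -32, 0, 0, 0, 0, 255],
    [13.5, -32, 0, 0, 0, 0, 255]
  ]
}}

```text
clock: 20.03
position: [0.5142, -0.0912, 0.1678]
tool_rot: [3.141, -0.002, 0.058]
force: [0.4, 0.3, -0.2]
grip_width: 0.0311
```

>>> {"api": "carry_out", "payload": {
  "targets": [
    [13.5, -32, 0, 0, 0, 0, 255],
    [13.5, -32, 0, 0, 0, 0, 255],
    [9, -21, 0, 0, 0, 0, 255],
    [5, -12, 0, 0, 0, 0, 255],
    [0, 0, 0, 0, 0, 0, 255]
  ]
}}

```text
clock: 20.45
position: [0.5498, 0.0095, 0.1673]
tool_rot: [-3.141, -0.002, 0.062]
force: [-0.0, 0.2, -1.2]
grip_width: 0.0314
```

>>> {"api": "carry_out", "payload": {
  "targets": [
    [0, 0, 0, 0, 0, 0, 255],
    [0, 0, 0, 0, 0, 0, 255]
  ]
}}

```text
clock: 20.62
position: [0.5488, 0.0051, 0.1667]
tool_rot: [3.141, -0.0, 0.057]
force: [-0.2, -0.0, -0.9]
grip_width: 0.0308
```

>>> {"api": "carry_out", "payload": {
  "targets": [
    [0.3, -0.9, 25, 0, 0, 0, 255],
    [0, 0, 32, 0, 0, 0, 255],
    [0, 0, 22, 0, 0, 0, 255],
    [0, 0, 11, 0, 0, 0, 255],
    [0, 0, 0, 0, 0, 0, 255]
  ]
}}

```text
clock: 21.03
position: [0.548, 0.0063, 0.0746]
tool_rot: [3.141, 0.003, 0.057]
force: [-0.3, -0.4, -0.7]
grip_width: 0.0312
```

>>> {"api": "carry_out", "payload": {
  "targets": [
    [0, 0, 4, 0, 0, 0, 255],
    [0, 0, 2, 0, 0, 0, 255],
    [0, 0, 0.5, 0, 0, 0, 255],
    [0, 0, 0, 0, 0, 0, 255]
  ]
}}

```text
clock: 21.37
position: [0.5497, 0.0074, 0.0706]
tool_rot: [3.142, -0.001, 0.059]
force: [-0.5, 0.4, -0.7]
grip_width: 0.0313
```

Not in contact yet (z 70.6, expected about 69). Going down 1.5 mm more, then releasing.

>>> {"api": "carry_out", "payload": {
  "targets": [
    [0, 0, 1, 0, 0, 0, 255],
    [0, 0, 0.5, 0, 0, 0, 255],
    [0, 0, 0, 0, 0, 0, 255]
  ]
}}

```text
clock: 21.62
position: [0.5497, 0.0075, 0.069]
tool_rot: [3.141, -0.001, 0.059]
force: [-0.9, -0.6, 9.4]
grip_width: 0.0314
```

>>> {"api": "carry_out", "payload": {
  "targets": [
    [0, 0, 0, 0, 0, 0, 150],
    [0, 0, 0, 0, 0, 0, 130],
    [0, 0, 0, 0, 0, 0, 100],
    [0, 0, 0, 0, 0, 0, 70],
    [0, 0, -10, 0, 0, 0, 70]
  ]
}}

```text
clock: 22.03
position: [0.5484, 0.0075, 0.0773]
tool_rot: [-3.142, 0.002, 0.059]
force: [-0.3, -0.6, -1.0]
grip_width: 0.0619
```

>>> {"api": "carry_out", "payload": {
  "targets": [
    [0, 0, -36, 0, 0, 0, 50],
    [0, 0, -36, 0, 0, 0, 50],
    [0, 0, -36, 0, 0, 0, 50],
    [0, 0, -20, 0, 0, 0, 50],
    [0, 0, 0, 0, 0, 0, 50]
  ]
}}

```text
clock: 22.45
position: [0.5511, 0.0077, 0.2115]
tool_rot: [3.142, -0.007, 0.059]
force: [-0.8, -0.8, -0.6]
grip_width: 0.0688
```

```bash
python3 - <<'E'
from h import *
from workcell import bot
c,p=wrist("pics/w7.png")
def al(p,c):
    print("cube");band(p,.083,.105,.51,.59,-.03,.045)
    print("plat");band(p,.052,.065,.5,.6,-.05,.06,c[...,0]>c[...,1]+40)
    print("lens");band(p,.085,.11,.5,.61,-.13,-.05)
    print("det");band(p,.085,.11,.58,.68,-.04,.06,c[...,2]>c[...,0]+40)
al(p,c)
f=bot.grab_frame("top");print("TOP");p=cloud(f);al(p,f["color"].astype(int))
print("mirror");band(p,.086,.11,.4,.5,-.06,.04)
E
```

```text
tcp [0.5511 0.0077 0.2115] yaw 3.4
cube
2241 [548.9   7.6] [32.9 32.7] 2.9 z 0.0899
plat
1175 [549.2   6.6] [45.5 44.9] 3.3 z 0.058
lens
1300 [553.8 -84.3] [40.2 13.2] 3.4 z 0.0933
det
2660 [627.8  10.6] [24.8 38.7] 2.3 z 0.0961
TOP
cube
0 z 
plat
0 z 
lens
0 z 
det
0 z 
mirror
0 z
```

View pics/w7.png

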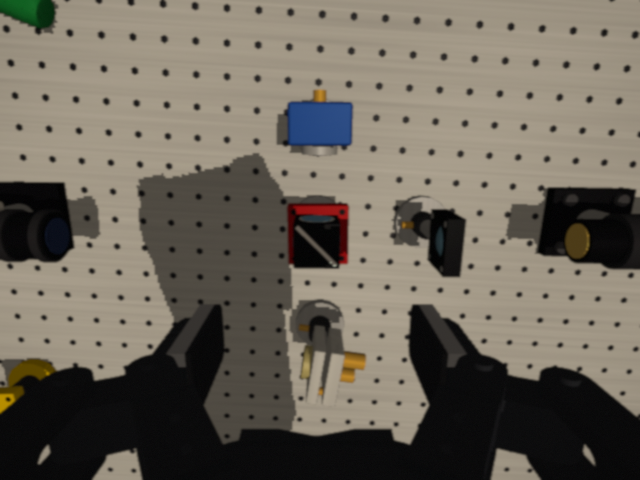

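The wrist view shows the cube centred on the red plate at (318,236), with its diagonal running from camera/far to lamp/near. The lens stands square at (447,243), and the detector at (320,125) has its window facing the cube. Nothing is in the gripper, so I'm handing in.

```bash
python3 -c "
from workcell import bot
print(bot.job_done())"
```

```text
the job is handed in; nothing more can be done
None
```

The optics are set up between lamp and camera, and I handed the job in after about 22 s of robot time. I placed the detector, lens, platform and cube in that order, releasing each one.

The last wrist-camera check, at hand-in, showed:

| Item | Position x, y (mm) | What it shows |
|---|---|---|
| Platform | 549, 7 | Mid-path, about 1 mm from the target of (549.5, 5.5) |
| Cube | 549, 8 | About 1 mm off the platform's centre, within 0.5° of square, white diagonal running the right way |
| Lens | 554, −84 | Within 0.5° of square to the light, about 95 mm from the lamp and 92 mm from the cube |
| Detector | 628, 11 | About 79 mm beyond the cube, within 1° of square, window facing it |

- **Check that failed:** the final overhead measurement returned no points, so I have no second view of the finished layout. I think the raised arm was blocking the overhead camera, but I did not look at the picture.
- **Bystanders:** the mirror mount, screwdriver and screw tray were not touched by intent, and I felt no unexpected contact. I did not re-measure their positions at the end.
- **Measuring differences:** the overhead and wrist cameras disagreed by about 1–2 mm on positions, well inside the tolerances.

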